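Box the drill bushes in order of size

TASK

Put the four steel drill bushes into the wooden box, one to each compartment, standing upright as they stand now, in order of size: the smallest at the end where the stop with the thumbscrew is, the largest at the other end. Then put the lid on the box so that it sits fully down on the rim. Mind the two binders, 32 cm tall, standing in the middle of the bench between box and lid, and the drawer cabinet to the right.

Things in the scene. Friction and masses are not known exactly. Their poses are not given: they have to be found in the camera images.
- bush_1: the smallest drill bush: a plain round steel tube standing on end, 18 mm outside diameter, 22 mm high, loose. Origin at the centre of its underside, z up along its axis.
- bush_2: the second smallest drill bush: a plain round steel tube standing on end, 25 mm outside diameter, 26 mm high, loose. Origin at the centre of its underside, z up along its axis.
- bush_3: the second largest drill bush: a plain round steel tube standing on end, 32 mm outside diameter, 30 mm high, loose. Origin at the centre of its underside, z up along its axis.
- bush_4: the largest drill bush: a plain round steel tube standing on end, 39 mm outside diameter, 34 mm high, loose. Origin at the centre of its underside, z up along its axis.
- lid: loose wooden lid, 0.16 kg: plate 110 (x) x 239 (y) x 6 mm, a pad 88 x 217 x 6 mm below it, a square knob 26 x 26 mm, sides along x and y, on its middle. Origin: centre of the pad's underside, on which it lies; plate z 6 to 12, knob z 19 to 43 mm. Ends alike. The pad drops inside the box walls with 6 mm play all round; with the plate down on the rim, the lid's origin is 44 mm above the box's.
- box: wooden box, open on top, fixed: 110 (x) x 239 (y) x 50 mm high, walls and floor 5 mm. Origin: centre of its underside. Three partitions, 3 mm thick, 12 mm above the floor, make a row along y of four compartments, each 100 (x) by about 55 mm (y), centred at x = 0, y = -87, -29, 29 and 87 mm, floor at z = 5 mm.
- screw_stop: end stop with the thumbscrew: aluminium block 60 x 22 x 20 mm fixed against a short end of the box, with a round knurled brass screw head 25 mm across on top, 42 mm high in all. It may be at either end (box y = -131 or +131 mm); a like block without the screw is at the other. Origin: centre of its underside, axes as the box's.

How it is judged:
By the outcome, as a careful person would: the job done as asked, in the order asked, and still so for the second after the job is handed in, with the robot touching nothing.
It also fails if it takes over 144 s, if anything falls off the work surface, if the arm or the gripper's body presses on something with over 40 N, if the wrist force passes 120 N, or if a joint passes its speed limit or range.

ROBOT

A 6-joint arm with a two-finger parallel gripper is mounted at the origin on the work surface; the furniture and walls round the work are solid. World frame = base frame: x ahead of the robot, y to its left, z up, the work surface at z = 0. Lengths are in mm, angles in rad, forces in N, time in s.
With the tool pointing down it reaches from about 300 to 1000 mm from the base axis. Payload 5.1 kg.
Tool frame: the origin (TCP) lies midway between the tips of the shut fingers; the grasp point (between the pads) lies 19 mm behind it (robot.grip_point_offset is the distance from the TCP to the grasp point, in mm); z points along the fingers, y is the line along which they close (so a half turn about z gives the same grasp; the last joint's range is limited). The gripper opens to 95 mm and grips with 3 to 60 N. Pads are 20 mm wide; open, the fingers measure 119 mm over their backs; the gripper's body (75 mm by 180 mm) begins 59 mm behind the grasp point.
Start: joints at [-1.261, 0.124, 1.65, -0, 1.367, -0.083], TCP at [248.772, -600.497, 214.656] pointing down, gripper open.
Joint ranges: [-2.61, 2.61], [-1.02, 2.33], [0.03, 2.71], [-1.35, 4.49], [0.32, 2.68], [-2.91, 2.91]. Speed limits (rad/s): [2.57, 2.57, 3.14, 3.14, 3.14, 3.14].

INTERFACE

Orientations are given as [roll, pitch, yaw] about the fixed x, y, z axes, in that order (R = Rz(yaw) Ry(pitch) Rx(roll)).
In Python, from bench import robot, cams, order gives the robot as it stands.
- The arm moves only by the tool apply_moves, never from a script. Its argument "series" is text: rows parted by semicolons, each of 7 numbers parted by spaces: the shift along the tool's x, y, z in m, then the turn, a rotation vector about the tool's x, y, z in rad, then the closure, from 0 (fully open) to 1 (shut). In form: x y z wx wy wz jaw; .... A call has 1 to 12 rows; each row shifts and turns the commanded pose from where the row before left it, along the tool's axes as they then stand; what a row does not reach is not made up. A row lasts 1/10 s, in which the tool goes at most 50 mm and 8.59 degrees, less where a joint would pass 70% of its speed; a pose out of reach is approached as far as the arm can. A call is refused whole if a number of a shift passes 0.05 or a number of a turn 0.15, either way. A call with a gripper value outside its range is refused whole. The fingers move at their own pace and stop on an object; "force" is the grip in N (left out, the last holds). Time passes only in rows, so rows that do not move let the fingers close. It gives the time, the measured TCP pose, the force, the opening and the grip force at its end, in the units of the state.
- robot.get_obs(): the state, without advancing time (a new reading comes with each control period).
- cams.snapshot(name): name is "side" or "top"; returns the picture (420x560x3 uint8, red, green, blue); there is no depth.
- cams.camera_model(name): a dict with "fx", "fy", "cx", "cy" (pixels), "dist" ([k1, k2, p1, p2, k3] as OpenCV has them; the pictures are not rectified), "R" (3x3) and "t" (3): a world point X has camera coordinates R X + t. Camera axes: x right, y down, z forward; pixel columns grow to the right and rows downward; lengths in mm; the calibration is good to about 2 mm. A picture is of the moment at which its call begins. camera_model takes no time and is no camera call.
- order.job_done(): hands the job in; it is judged then, once.
Trained networks look in the newest picture that a camera, given by its name, has taken for a name from the list of things; names that differ only in an ending like _2 or _b are one class to them, and where a whole thing is asked for, a point or a joint stands for the part that bears it (a point fixed in the world has none). Each returns a list of dicts, best first, with "score" (0 to 1); they miss things now and then, are a little off and sometimes report something else, mostly with a low value. They report only what shows in the picture. A call takes as long as a camera call.
- cams.recognise(target, camera): "centre" ([column, row] in pixels, amid what is visible of it).
- cams.tip_of(target, camera): "centre" ([column, row] in pixels: a listed point, or the origin of a listed thing).
The state is a dict: "time_s": time; "q": joint angles; "joint_vel": joint speeds; "effort": joint torques, N m; "eef_pos": TCP position; "ee_rot": TCP orientation; "wrist_force": force on the tool from outside, world axes, zero at the start; "ft_torque": the same for the moment, N m; "grip_width": finger opening in mm; "grip_force": force on a finger pad.
Only numpy, scipy, OpenCV 4.12 (cv2) and the standard library are available. Lean on these libraries where they do the work, as an engineer would, in place of code of your own. Each camera call takes 0.05 s, during which the arm holds its last target. There are 200 camera calls.

## Working session

There is one attempt and no reset: what is moved stays moved. The work goes in short steps, Python scripts to look and compute and a tool call to move; the robot and the scene stay as the last step left them, time stands still between calls to the robot, and variables do not carry over. Pictures are saved under pics/ and viewed, at most 14 in all, crops included, and the job is handed in when it is done.

Besides the shell and the picture viewer there is one more tool, called after ">>>" as name(argument=value, ...), one argument or row to a line, values as JSON. apply_moves: Moves the arm, as the interface text tells. Its arguments: {"type":"object","properties":{"series":{"type":"string"},"force":{"type":"number"}},"required":["series"]}

```bash
ls; mkdir -p pics; python3 - <<'E'
from bench import robot,cams,order
import cv2
for n in("top","side"):
    cv2.imwrite(f"pics/{n}0.png",cams.snapshot(n)[:,:,::-1])
    m=cams.camera_model(n);print(n,m)
    for t in("bush_1","lid","box","screw_stop"):
        print(t,[(round(d["score"],2),d["centre"]) for d in cams.tip_of(t,n)])
print(robot.get_obs())
E
```

```text
pics
top {'fx': 449.52432219738046, 'fy': 449.52432219738046, 'cx': 283.02528380000734, 'cy': 213.60533729465547, 'dist': array([-0.13822038,  0.        ,  0.        ,  0.        ,  0.        ]), 'R': array([[ 0.00841523, -0.99995616, -0.00410548],
       [-0.97425949, -0.00727392, -0.22531208],
       [ 0.22527234,  0.00589586, -0.974278  ]]), 't': array([  47.74160518,  500.49544866, 1136.72117692])}
bush_1 [(0.72, [373.2, 249.1]), (0.59, [170.0, 246.5]), (0.53, [205.6, 251.1]), (0.39, [425.2, 262.1]), (0.33, [201.6, 197.2])]
lid [(0.83, [372.3, 185.0])]
box [(0.73, [201.4, 193.4]), (0.66, [372.0, 185.2]), (0.64, [169.7, 243.3])]
screw_stop [(0.58, [247.6, 199.9]), (0.33, [375.6, 246.5])]
side {'fx': 395.99396817479254, 'fy': 395.99396817479254, 'cx': 281.57721157137775, 'cy': 208.21588603127364, 'dist': array([0.02195813, 0.        , 0.        , 0.        , 0.        ]), 'R': array([[-0.84926194, -0.52795065, -0.00471874],
       [-0.32330619,  0.52709495, -0.78590331],
       [ 0.41740539, -0.66591218, -0.6183314 ]]), 't': array([ 454.56534636,  172.11210182, 1058.35727976])}
bus
[... 153 characters left out ...]
250.3, 232.2])]
{'time_s': 0.5, 'q': array([-1.26058695e+00,  1.23818564e-01,  1.65031383e+00,  1.81149694e-05,
        1.36749702e+00, -8.26080688e-02]), 'joint_vel': array([-0.00010364,  0.00052556, -0.00031497,  0.00019228, -0.0006476 ,
       -0.00178225]), 'effort': array([ 9.55891337e-04, -4.17085147e+01, -3.59801996e+01,  7.74876843e-02,
        4.35917114e-02, -3.45348974e-05]), 'eef_pos': array([ 248.78319382, -600.48710143,  214.63599978]), 'ee_rot': array([-3.14155748e+00, -2.07146022e-05,  3.92813788e-01]), 'wrist_force': array([ 0.53667511, -0.14378602, -0.181634  ]), 'ft_torque': array([-0.02558744, -0.0168348 , -0.00290499]), 'grip_force': 0.0, 'grip_width': 95.47264948559308}
```

View pics/top0.png

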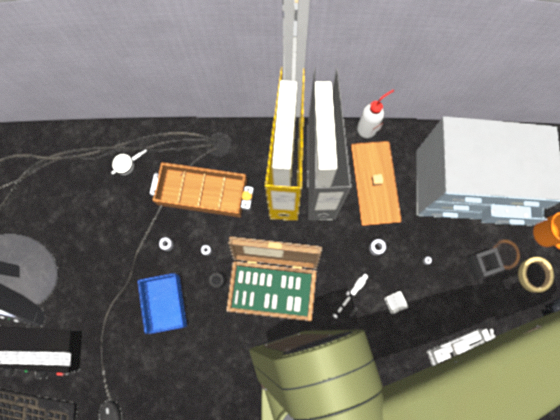

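View pics/side0.png

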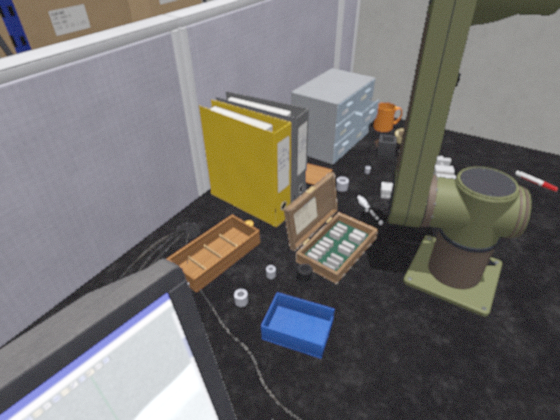

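The top view shows the box at about (200,189), with the brass screw at its right end (247,197). The lid is at (377,182), the binders are between them, and bushes are at (165,244), (206,250), (378,246) and (428,260). I'll zoom in on these.

```bash
python3 - <<'E'
import cv2,numpy as np
i=cv2.imread("pics/top0.png")
a=cv2.resize(i[150:300,140:270],None,fx=4,fy=4,interpolation=cv2.INTER_CUBIC)
cv2.imwrite("pics/c1.png",a)
b=cv2.resize(i[130:275,345:445],None,fx=4,fy=4,interpolation=cv2.INTER_CUBIC)
cv2.imwrite("pics/c2.png",b)
E
```

```text
(no output)
```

View pics/c1.png

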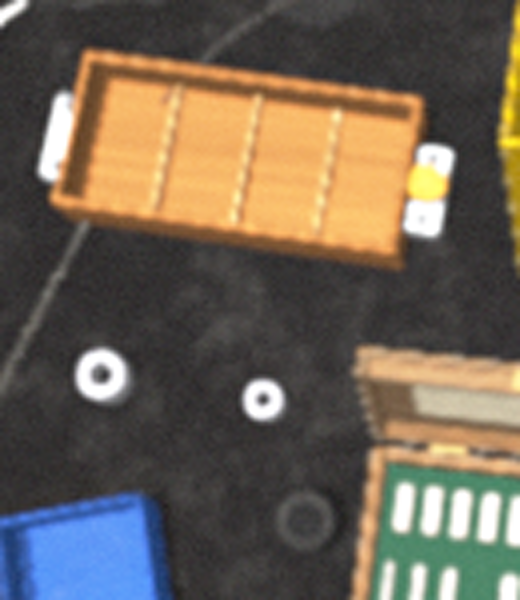

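View pics/c2.png

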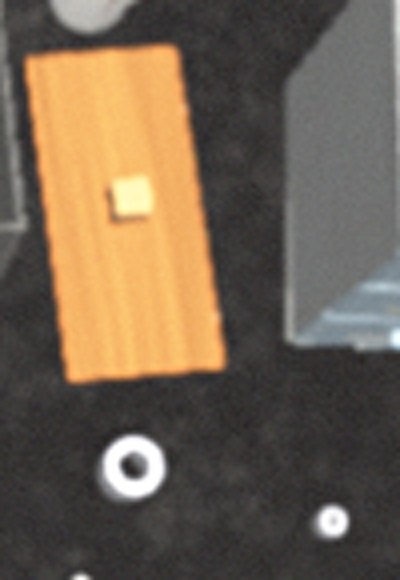

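```bash
cat > h.py <<'E'
import cv2,numpy as np
from scipy.optimize import least_squares
from bench import robot,cams,order
M={n:cams.camera_model(n) for n in("top","side")}
def K(m): return np.array([[m["fx"],0,m["cx"]],[0,m["fy"],m["cy"]],[0,0,1.]])
def back(n,uv,z):
    m=M[n];p=cv2.undistortPoints(np.array([[uv]],float),K(m),m["dist"])[0,0]
    d=m["R"].T@np.array([*p,1]);c=-m["R"].T@m["t"]
    return c+d*(z-c[2])/d[2]
def proj(n,X):
    m=M[n];return cv2.projectPoints(np.array(X,float).reshape(-1,1,3),cv2.Rodrigues(m["R"])[0],m["t"],K(m),m["dist"])[0][:,0]
def crop(n,c0,r0,u,v,f=4): return ((u+.5)/f-.5+c0,(v+.5)/f-.5+r0)
def T(x,y,yaw,P):
    c,s=np.cos(yaw),np.sin(yaw);P=np.array(P,float)
    return np.c_[x+c*P[:,0]-s*P[:,1],y+s*P[:,0]+c*P[:,1],P[:,2]]
def fit(obs,x0):  # obs: list of (cam, uv, local pt)
    f=lambda p:np.concatenate([proj(n,T(*p,[P]))[0]-uv for n,uv,P in obs])
    r=least_squares(f,x0,x_scale=[10,10,.05],loss="soft_l1");return r.x,r.fun.reshape(-1,2).round(1)
E
python3 - <<'E'
from h import *
for n in M: print(n,(-M[n]["R"].T@M[n]["t"]).round())
g=lambda u,v:("top",crop("top",140,150,u,v))
for nm,u,v,c in(("b3",(101,375),30,0),("b2",(263,400),26,0),("b4",(134,467),34,1),("b1",(332,521),22,1)):
    uv=crop("top",*((345,130) if c else (140,150)),*u);X=back("top",uv,v);print(nm,X.round(1),"side px top",proj("side",X).round(1))
# box: guess yaw ~ -0.15 ; image left = +y
obs=[(*g(87,50),(55,119.5,50)),(*g(424,98),(55,-119.5,50)),(*g(177,88),(50,58,17)),(*g(258,97),(50,0,17)),(*g(338,108),(50,-58,17)),(*g(52,196),(-55,119.5,50)),(*g(428,183),(0,-131,42))]
p,r=fit(obs,[600,200,0.]);print("box",p,r.tolist())
L=lambda u,v:("top",crop("top",345,130,u,v))
obs=[(*L(26,56),(55,119.5,12)),(*L(177,45),(-55,119.5,12)),(*L(226,370),(-55,-119.5,12)),(*L(69,382),(55,-119.5,12)),(*L(132,196),(0,0,43))]
for y0 in(-1.5,1.5):
  p,r=fit(obs,[600,-200,y0]);print("lid",p,r.tolist())
for nm,uv,z in(("yb front",(298,220),0),("yb front top L",(268,215),0),("gray front R",(345,212),0),("gray front L",(307,218),0),("gray top R near",(335,75),320),("cab TL near",(425,213),0),("caselid",(320,243),80),("binder back", (305,70),320)):
    print(nm,back("top",uv,z).round())
E
```

```text
top [ 231.   45. 1220.]
side [ -0. 854. 792.]
b3 [421.3 371.1  30. ] side px top [[240.9 293.3]]
b2 [406.2 260.2  26. ] side px top [[270.9 268.3]]
b4 [ 417.2 -203.8   34. ] side px top [[342.7 179.7]]
b1 [ 382.4 -341.4   22. ] side px top [[367.4 167. ]]
box [ 5.74110125e+02  2.82206832e+02 -1.49783924e-01] [[-0.2, -0.0], [-0.3, 0.4], [0.7, -0.9], [0.3, -0.2], [0.4, 0.0], [-0.3, 1.2], [-0.5, -0.3]]
lid [ 604.16347052 -208.03746119   -1.63551563] [[43.9, 0.4], [-31.5, 0.2], [-46.5, -0.2], [32.2, -0.4], [0.0, 0.0]]
lid [ 604.81383887 -209.34192566    1.38236486] [[-1.1, 75.0], [0.2, 85.3], [-0.8, -75.5], [1.2, -85.7], [0.5, -0.2]]
yb front [495.  10.   0.]
yb front top L [509.  94.   0.]
gray front R [ 519. -121.    0.]
gray front L [501. -15.   0.]
gray top R near [760. -64. 320.]
cab TL near [ 518. -349.    0.]
caselid [418. -44.  80.]
binder back [772.   3. 320.]
```

```bash
python3 - <<'E'
from h import *
L=lambda u,v:("top",crop("top",345,130,u,v))
obs=[(*L(26,56),(-55,119.5,12)),(*L(177,45),(55,119.5,12)),(*L(226,370),(55,-119.5,12)),(*L(69,382),(-55,-119.5,12)),(*L(132,196),(0,0,43))]
p,r=fit(obs,[600,-200,-1.5]);print("lid",p,r.tolist())
i=cv2.imread("pics/side0.png")
p=[574.1,282.2,-.1498]
for P in [(0,87,5),(0,29,5),(0,-29,5),(0,-87,5)]: print(T(*p,[P]).round(1))
c=[(55,119.5,50),(55,-119.5,50),(-55,-119.5,50),(-55,119.5,50)]
cv2.polylines(i,[np.round(proj("side",T(*p,c))*8).astype(np.int32)],True,(0,255,0),1,cv2.LINE_AA,3)
def circ(i,n,x,y,r,z):
    a=np.linspace(0,6.3,40);cv2.polylines(i,[np.round(proj(n,np.c_[x+r*np.cos(a),y+r*np.sin(a),a*0+z])*8).astype(np.int32)],True,(0,255,0),1,cv2.LINE_AA,3)
B=((421.3,371.1,16,30),(406.2,260.2,12.5,26),(417.2,-203.8,19.5,34),(382.4,-341.4,9,22))
for b in B: circ(i,"side",*b)
a=np.vstack([cv2.resize(i[205:315,160:300],None,fx=4,fy=4)])
b=cv2.resize(i[150:205,300:385],(560,362))[:150*2]
cv2.imwrite("pics/s1.png",cv2.resize(np.vstack([a[:, :],b])[:,:],None,fx=.8,fy=.8))
E
```

```text
lid [ 604.09703854 -208.82629177   -1.47695784] [[0.2, 0.3], [-0.2, 0.3], [-0.3, -0.5], [-0.0, -0.1], [0.3, 0.1]]
[[587.1 368.2   5. ]]
[[578.4 310.9   5. ]]
[[569.8 253.5   5. ]]
[[561.1 196.2   5. ]]
```

View pics/s1.png

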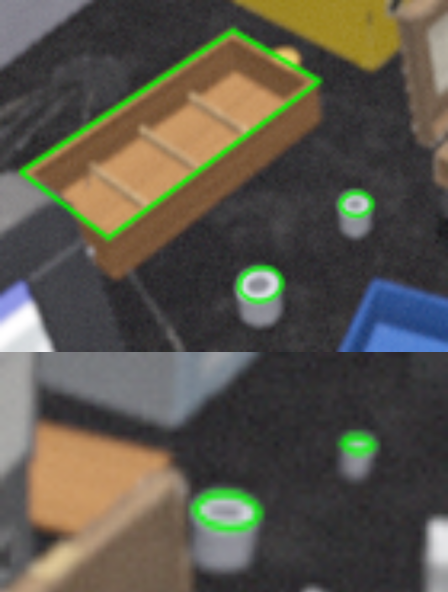

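The side view confirms it: the projected box rim and bush tops sit right on the picture. I'll turn the tool to yaw π/2, so that tool x = world y and tool y = world x.

>>> apply_moves(
  series="0 0 0 0 0 -0.147 0.5;0 0 0 0 0 -0.147 0.5;0 0 0 0 0 -0.147 0.5;0 0 0 0 0 -0.147 0.5;0 0 0 0 0 -0.147 0.5;0 0 0 0 0 -0.147 0.5;0 0 0 0 0 -0.147 0.5;0 0 0 0 0 -0.149 0.5;0 0 0 0 0 0 0.5",
  force=20,
)

```text
time_s: 1.4
eef_pos: [248.8, -600.5, 214.7]
ee_rot: [-3.142, 0.0, 1.57]
wrist_force: [-0.2, -0.0, 0.3]
grip_width: 47.5
grip_force: 0.0
```

>>> apply_moves(
  series="0.037 0.019 0.005 0 0 0 0.5;0.037 0.019 0.005 0 0 0 0.5;0.037 0.019 0.01 0 0 0 0.5;0.037 0.019 0.01 0 0 0 0.5;0.037 0.019 0.02 0 0 0 0.5;0.037 0.019 0.02 0 0 0 0.5;0.037 0.0195 0.02 0 0 0 0.5;0 0 0.04 0 0 0 0.5;0 0 0.03 0 0 0 0.5;0 0 0 0 0 0 0.5",
)

```text
time_s: 2.4
eef_pos: [379.8, -338.2, 50.1]
ee_rot: [-3.135, -0.007, 1.569]
wrist_force: [-0.8, 0.7, -1.1]
grip_width: 47.4
grip_force: 0.0
```

>>> apply_moves(
  series="0 0 0 0 0 0 0.5;0 0 0.02 0 0 0 0.5;0 0 0.015 0 0 0 0.5;0 0 0.01 0 0 0 0.5;0 0 0.005 0 0 0 0.5;0 0 0 0 0 0 0.5;0 0 0 0 0 0 0.5",
)

```text
time_s: 3.1
eef_pos: [382.6, -341.9, 5.2]
ee_rot: [3.141, 0.001, 1.571]
wrist_force: [0.4, -0.0, -0.0]
grip_width: 47.9
grip_force: 0.0
```

>>> apply_moves(
  series="0 0 0.002 0 0 0 0.7;0 0 0 0 0 0 1;0 0 0 0 0 0 1;0 0 0 0 0 0 1;0 0 0 0 0 0 1;0 0 0 0 0 0 1;0 0 0 0 0 0 1",
  force=20,
)

```text
time_s: 3.8
eef_pos: [382.3, -341.5, 2.8]
ee_rot: [3.141, 0.0, 1.571]
wrist_force: [0.7, 0.4, 0.2]
grip_width: 15.0
grip_force: 20.0
```

>>> apply_moves(
  series="0 0 -0.01 0 0 0 1;0 0 -0.02 0 0 0 1;0 0 -0.02 0 0 0 1;0 0 0 0 0 0 1;0 0 0 0 0 0 1",
)

```text
time_s: 4.3
eef_pos: [382.5, -341.7, 53.1]
ee_rot: [3.141, 0.001, 1.571]
wrist_force: [0.1, 0.1, -0.4]
grip_width: 14.7
grip_force: 20.0
```

```bash
python3 - <<'E'
from h import *
a=cams.snapshot("top")[:,:,::-1];b=cams.snapshot("side")[:,:,::-1]
o=robot.get_obs();print(o["grip_width"],o["grip_force"])
p=proj("top",o["eef_pos"])[0].astype(int);q=proj("side",o["eef_pos"])[0].astype(int);print(p,q)
f=lambda i,p:cv2.resize(i[p[1]-45:p[1]+45,p[0]-45:p[0]+45],None,fx=4,fy=4,interpolation=cv2.INTER_CUBIC)
cv2.imwrite("pics/g1.png",np.hstack([f(a,p),f(b,q)]))
E
```

```text
14.775065451968048 19.99024221673608
[430 258] [368 160]
```

View pics/g1.png

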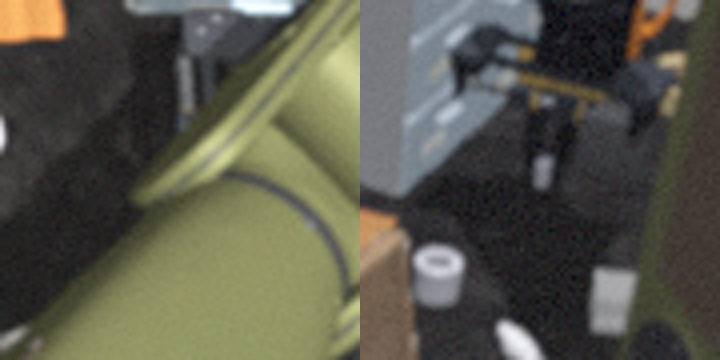

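The bush hangs upright between the fingers, in the side crop at (543,170). I'll lift it and carry it past the front of the binders.

>>> apply_moves(
  series="0.01 -0.005 -0.035 0 0 0 1;0.02 -0.005 -0.035 0 0 0 1;0.03 -0.005 -0.035 0 0 0 1;0.03 -0.005 -0.035 0 0 0 1;0.04 0 0 0 0 0 1;0.04 0 0 0 0 0 1;0.04 0 0 0 0 0 1;0.04 0 0 0 0 0 1;0.04 0 0 0 0 0 1;0.04 0 0 0 0 0 1;0.04 0 0 0 0 0 1;0.04 0 0 0 0 0 1",
)

```text
time_s: 5.6
eef_pos: [361.4, 70.0, 191.5]
ee_rot: [-3.14, 0.0, 1.571]
wrist_force: [1.6, 0.3, -0.3]
grip_width: 14.7
grip_force: 20.0
```

>>> apply_moves(
  series="0.04 0 0 0 0 0 1;0.04 0 0 0 0 0 1;0.04 0.01 0 0 0 0 1;0.02 0.03 0 0 0 0 1;0 0.04 0 0 0 0 1;0 0.04 0 0 0 0 1;0 0.04 0 0 0 0 1;0 0.02 0 0 0 0 1;0 0 0 0 0 0 1;0 0 0 0 0 0 1",
)

```text
time_s: 6.6
eef_pos: [541.4, 208.3, 191.0]
ee_rot: [-3.138, 0.001, 1.571]
wrist_force: [-0.2, -0.7, -0.7]
grip_width: 14.7
grip_force: 20.0
```

>>> apply_moves(
  series="-0.012 0.02 0 0 0 0 1;0 0 0.03 0 0 0 1;0 0 0.04 0 0 0 1;0 0 0.04 0 0 0 1;0 0 0.03 0 0 0 1;0 0 0.02 0 0 0 1;0 0 0.01 0 0 0 1;0 0 0.006 0 0 0 1;0 0 0 0 0 0 1;0 0 0 0 0 0 1",
)

```text
time_s: 7.6
eef_pos: [563.1, 196.8, 18.1]
ee_rot: [3.139, -0.001, 1.571]
wrist_force: [0.7, 0.0, 0.3]
grip_width: 14.6
grip_force: 20.0
```

>>> apply_moves(
  series="0 0 0.003 0 0 0 1;0 0 0.003 0 0 0 1;0 0 0 0 0 0 1;0 0 0 0 0 0 1;0 0 0 0 0 0 1",
)

```text
time_s: 8.1
eef_pos: [562.3, 196.5, 10.7]
ee_rot: [3.142, -0.0, 1.571]
wrist_force: [-0.2, -0.0, -0.1]
grip_width: 14.7
grip_force: 20.0
```

>>> apply_moves(
  series="0 0 0.001 0 0 0 1;0 0 0.001 0 0 0 1;0 0 0.001 0 0 0 1;0 0 0 0 0 0 1;0 0 0 0 0 0 1",
)

```text
time_s: 8.6
eef_pos: [562.3, 196.5, 7.7]
ee_rot: [3.142, 0.0, 1.571]
wrist_force: [-1.1, -0.2, 1.4]
grip_width: 14.9
grip_force: 20.0
```

>>> apply_moves(
  series="0 0 0 0 0 0 0.75;0 0 0 0 0 0 0.6;0 0 0 0 0 0 0.6;0 0 0 0 0 0 0.6;0 0 -0.01 0 0 0 0.6;0 0 -0.02 0 0 0 0.6;0 0 -0.04 0 0 0 0.6;0 0 -0.04 0 0 0 0.6;0 0 -0.02 0 0 0 0.5;0.01 -0.04 0 0 0 0 0.5;0.018 -0.04 0 0 0 0 0.5;0.018 -0.04 0 0 0 0 0.5",
)

```text
time_s: 9.8
eef_pos: [441.4, 242.8, 138.8]
ee_rot: [3.14, -0.001, 1.569]
wrist_force: [-0.2, -0.1, -0.1]
grip_width: 47.4
grip_force: 0.0
```

>>> apply_moves(
  series="0.018 -0.036 0 0 0 0 0.45;0 0 0 0 0 0 0.45;0 0 0.04 0 0 0 0.45;0 0 0.04 0 0 0 0.45;0 0 0.02 0 0 0 0.45;0 0 0.01 0 0 0 0.45;0 0 0 0 0 0 0.45;0 0 0 0 0 0 0.45",
)

```text
time_s: 10.6
eef_pos: [407.6, 260.9, 29.0]
ee_rot: [3.14, -0.001, 1.571]
wrist_force: [-0.2, 0.5, 1.1]
grip_width: 52.5
grip_force: 0.0
```

>>> apply_moves(
  series="0 0 0.01 0 0 0 0.45;0 0 0.01 0 0 0 0.45;0 0 0.003 0 0 0 0.45;0 0 0 0 0 0 0.45;0 0 0 0 0 0 0.7;0 0 0 0 0 0 1;0 0 0 0 0 0 1;0 0 0 0 0 0 1;0 0 0 0 0 0 1;0 0 0 0 0 0 1",
)

```text
time_s: 11.6
eef_pos: [406.5, 260.6, 4.9]
ee_rot: [3.141, -0.0, 1.571]
wrist_force: [0.4, -0.1, 1.4]
grip_width: 21.0
grip_force: 20.0
```

>>> apply_moves(
  series="0 0 -0.01 0 0 0 1;0 0 -0.03 0 0 0 1;0 0 -0.04 0 0 0 1;0 0 -0.03 0 0 0 1;-0.001 0.03 0 0 0 0 1;-0.002 0.04 0 0 0 0 1;-0.002 0.04 0 0 0 0 1;-0.002 0.04 0 0 0 0 1;0 0.013 0 0 0 0 1;0 0 0 0 0 0 1;0 0 0 0 0 0 1;0 0 0 0 0 0 1",
)

```text
time_s: 12.8
eef_pos: [567.7, 253.7, 114.5]
ee_rot: [-3.14, 0.0, 1.572]
wrist_force: [0.6, 0.7, -0.8]
grip_width: 21.3
grip_force: 20.0
```

>>> apply_moves(
  series="0 0.001 0.03 0 0 0 1;0 0 0.03 0 0 0 1;0 0 0.02 0 0 0 1;0 0 0.01 0 0 0 1;0 0 0.006 0 0 0 1;0 0 0.004 0 0 0 1;0 0 0 0 0 0 1;0 0 0.001 0 0 0 1;0 0 0.001 0 0 0 1;0 0 0.001 0 0 0 1;0 0 0 0 0 0 1;0 0 0 0 0 0 1",
)

```text
time_s: 14.0
eef_pos: [570.3, 253.5, 11.7]
ee_rot: [3.141, -0.0, 1.571]
wrist_force: [-0.3, -0.4, -0.6]
grip_width: 21.2
grip_force: 20.0
```

Lower 2 mm more, release, and go to bush_3 at (421.3, 371.1).

>>> apply_moves(
  series="0 0 0.001 0 0 0 1;0 0 0.001 0 0 0 1;0 0 0 0 0 0 1;0 0 0 0 0 0 0.7;0 0 0 0 0 0 0.5;0 0 0 0 0 0 0.5;0 0 0 0 0 0 0.5;0 0 -0.01 0 0 0 0.5;0 0 -0.02 0 0 0 0.5;0 0 -0.04 0 0 0 0.5;0 0 -0.04 0 0 0 0.5;0 0 0 0 0 0 0.5",
)

```text
time_s: 15.2
eef_pos: [574.8, 255.1, 128.4]
ee_rot: [3.129, -0.005, 1.571]
wrist_force: [0.7, -0.0, 0.8]
grip_width: 47.5
grip_force: 0.0
```

>>> apply_moves(
  series="0.03 -0.035 0 0 0 0 0.4;0.03 -0.038 0 0 0 0 0.4;0.03 -0.038 0 0 0 0 0.4;0.028 -0.038 0 0 0 0 0.4;0 0 0 0 0 0 0.4;0 0 0.03 0 0 0 0.4;0 0 0.03 0 0 0 0.4;0 0 0.02 0 0 0 0.4;0 0 0 0 0 0 0.4;0 0 0 0 0 0 0.4",
)

```text
time_s: 16.2
eef_pos: [421.8, 371.2, 39.9]
ee_rot: [-3.142, 0.0, 1.57]
wrist_force: [0.9, -0.6, 0.7]
grip_width: 57.2
grip_force: 0.0
```

>>> apply_moves(
  series="0 0 0.015 0 0 0 0.4;0 0 0.013 0 0 0 0.4;0 0 0.006 0 0 0 0.4;0 0 0 0 0 0 0.4;0 0 0 0 0 0 0.7;0 0 0 0 0 0 1;0 0 0 0 0 0 1;0 0 0 0 0 0 1;0 0 0 0 0 0 1;0 0 0 0 0 0 1",
)

```text
time_s: 17.2
eef_pos: [421.7, 371.8, 6.2]
ee_rot: [3.141, -0.001, 1.571]
wrist_force: [1.0, -0.6, 1.5]
grip_width: 28.5
grip_force: 20.0
```

>>> apply_moves(
  series="0 0 -0.01 0 0 0 1;0 0 -0.03 0 0 0 1;0 0 -0.04 0 0 0 1;0 0 -0.03 0 0 0 1;-0.011 0.03 0 0 0 0 1;-0.015 0.038 0 0 0 0 1;-0.015 0.038 0 0 0 0 1;-0.015 0.038 0 0 0 0 1;-0.004 0.013 0 0 0 0 1;0 0 0 0 0 0 1;0 0 0 0 0 0 1;0 0 0 0 0 0 1",
)

```text
time_s: 18.4
eef_pos: [576.7, 312.2, 115.4]
ee_rot: [-3.14, 0.0, 1.572]
wrist_force: [-0.5, 0.1, -2.3]
grip_width: 28.4
grip_force: 20.0
```

>>> apply_moves(
  series="0 0 0.03 0 0 0 1;0 0 0.03 0 0 0 1;0 0 0.02 0 0 0 1;0 0 0.01 0 0 0 1;0 0 0.007 0 0 0 1;0 0 0.004 0 0 0 1;0 0 0 0 0 0 1;0 0 0.001 0 0 0 1;0 0 0.001 0 0 0 1;0 0 0 0 0 0 1;0 0 0 0 0 0 1;0 0 0 0 0 0 1",
)

```text
time_s: 19.6
eef_pos: [578.4, 311.5, 12.8]
ee_rot: [3.141, -0.0, 1.571]
wrist_force: [0.6, -0.0, -1.3]
grip_width: 28.5
grip_force: 20.0
```

>>> apply_moves(
  series="0 0 0.001 0 0 0 1;0 0 0.001 0 0 0 1;0 0 0 0 0 0 1;0 0 0 0 0 0 0.7;0 0 0 0 0 0 0.46;0 0 0 0 0 0 0.46;0 0 0 0 0 0 0.46;0 0 -0.01 0 0 0 0.46;0 0 -0.02 0 0 0 0.46;0 0 -0.04 0 0 0 0.46;0 0 -0.04 0 0 0 0.46;0 0 -0.04 0 0 0 0.46",
)

```text
time_s: 20.8
eef_pos: [578.1, 311.5, 162.8]
ee_rot: [3.141, -0.0, 1.571]
wrist_force: [0.5, 0.7, -0.2]
grip_width: 51.2
grip_force: 0.0
```

>>> apply_moves(
  series="0 -0.03 -0.03 0 0 0 0.4;0 -0.04 0 0 0 0 0.4;0 -0.04 0 0 0 0 0.4;-0.02 -0.04 0 0 0 0 0.4;-0.03 -0.03 0 0 0 0 0.4;-0.03 -0.03 0 0 0 0 0.4;-0.04 -0.01 0 0 0 0 0.4;-0.04 0 0 0 0 0 0.4;-0.04 0 0 0 0 0 0.4;-0.04 0 0 0 0 0 0.4;-0.04 0 0 0 0 0 0.4;-0.04 0 0 0 0 0 0.4",
)

```text
time_s: 22.0
eef_pos: [358.1, -10.0, 191.6]
ee_rot: [3.139, 0.0, 1.571]
wrist_force: [0.5, -0.8, 0.2]
grip_width: 57.2
grip_force: 0.0
```

>>> apply_moves(
  series="-0.04 0 0 0 0 0 0.35;-0.04 0 0 0 0 0 0.35;-0.04 0.01 0 0 0 0 0.35;-0.04 0.02 0 0 0 0 0.35;-0.03 0.03 0 0 0 0 0.35;0 0 0 0 0 0 0.35;0 0 0 0 0 0 0.35;0 0 0 0 0 0 0.35",
)

```text
time_s: 22.8
eef_pos: [417.9, -197.8, 191.0]
ee_rot: [3.141, 0.0, 1.571]
wrist_force: [-0.2, 0.8, 0.3]
grip_width: 61.7
grip_force: 0.0
```

>>> apply_moves(
  series="-0.006 -0.001 0.02 0 0 0 0.35;0 0 0.04 0 0 0 0.35;0 0 0.04 0 0 0 0.35;0 0 0.04 0 0 0 0.35;0 0 0.02 0 0 0 0.35;0 0 0.015 0 0 0 0.35;0 0 0.01 0 0 0 0.35;0 0 0 0 0 0 0.35;0 0 0 0 0 0 0.35",
)

```text
time_s: 23.7
eef_pos: [417.8, -204.4, 6.7]
ee_rot: [3.14, 0.001, 1.571]
wrist_force: [0.3, 0.4, 0.5]
grip_width: 62.1
grip_force: 0.0
```

>>> apply_moves(
  series="0 0 0 0 0 0 0.6;0 0 0 0 0 0 1;0 0 0 0 0 0 1;0 0 0 0 0 0 1;0 0 0 0 0 0 1;0 0 0 0 0 0 1;0 0 0 0 0 0 1",
)

```text
time_s: 24.4
eef_pos: [417.7, -204.7, 6.1]
ee_rot: [3.141, 0.0, 1.571]
wrist_force: [0.3, 0.4, 2.5]
grip_width: 35.7
grip_force: 20.0
```

>>> apply_moves(
  series="0 0 -0.02 0 0 0 1;0 -0.01 -0.04 0 0 0 1;0 -0.01 -0.04 0 0 0 1;0.01 -0.02 -0.04 0 0 0 1;0.02 -0.02 -0.04 0 0 0 1;0.04 0 0 0 0 0 1;0.04 0 0 0 0 0 1;0.04 0 0 0 0 0 1;0.04 0 0 0 0 0 1;0.04 0 0 0 0 0 1;0.04 0 0 0 0 0 1;0.04 0 0 0 0 0 1",
)

```text
time_s: 25.6
eef_pos: [356.2, 106.9, 184.6]
ee_rot: [-3.14, 0.0, 1.571]
wrist_force: [-0.1, -0.0, -2.6]
grip_width: 35.8
grip_force: 20.0
```

>>> apply_moves(
  series="0.04 0 0 0 0 0 1;0.04 0 0 0 0 0 1;0.04 0.01 0 0 0 0 1;0.03 0.03 0 0 0 0 1;0.03 0.03 0 0 0 0 1;0.03 0.03 0 0 0 0 1;0.03 0.03 0 0 0 0 1;0.02 0.04 0 0 0 0 1;0.01 0.04 0 0 0 0 1;0 0.02 0 0 0 0 1;0 0 0 0 0 0 1;0 0 0 0 0 0 1",
)

```text
time_s: 26.8
eef_pos: [586.4, 374.9, 183.8]
ee_rot: [-3.138, 0.002, 1.57]
wrist_force: [0.0, 0.3, -1.8]
grip_width: 36.0
grip_force: 20.0
```

>>> apply_moves(
  series="-0.007 0 0.03 0 0 0 1;0 0 0.04 0 0 0 1;0 0 0.04 0 0 0 1;0 0 0.03 0 0 0 1;0 0 0.02 0 0 0 1;0 0 0.006 0 0 0 1;0 0 0.004 0 0 0 1;0 0 0 0 0 0 1;0 0 0 0 0 0 1;0 0 0 0 0 0 1",
)

```text
time_s: 27.8
eef_pos: [588.2, 369.0, 17.5]
ee_rot: [3.139, -0.001, 1.571]
wrist_force: [0.3, -0.3, -3.3]
grip_width: 35.7
grip_force: 20.0
```

>>> apply_moves(
  series="0 0 0.002 0 0 0 1;0 0 0.002 0 0 0 1;0 0 0 0 0 0 1;0 0 0 0 0 0 1;0 0 0 0 0 0 1",
)

```text
time_s: 28.3
eef_pos: [587.3, 368.5, 11.6]
ee_rot: [-3.141, 0.0, 1.571]
wrist_force: [0.0, 0.9, -1.4]
grip_width: 35.6
grip_force: 20.0
```

Release it, lift, and pull back to look into the box.

>>> apply_moves(
  series="0 0 0.001 0 0 0 1;0 0 0 0 0 0 1;0 0 0 0 0 0 0.6;0 0 0 0 0 0 0.4;0 0 0 0 0 0 0.4;0 0 0 0 0 0 0.4;0 0 -0.01 0 0 0 0.4;0 0 -0.02 0 0 0 0.4;0 0 -0.04 0 0 0 0.4;0 0 -0.04 0 0 0 0.4;0 0 -0.04 0 0 0 0.4;0 0 -0.04 0 0 0 0.4",
)

```text
time_s: 29.5
eef_pos: [587.2, 368.5, 203.3]
ee_rot: [3.141, -0.001, 1.571]
wrist_force: [0.7, 0.0, -0.3]
grip_width: 57.2
grip_force: 0.0
```

>>> apply_moves(
  series="0 -0.04 0 0 0 0 0.4;-0.01 -0.04 0 0 0 0 0.4;-0.02 -0.04 0 0 0 0 0.4;-0.03 -0.03 0 0 0 0 0.4;-0.03 -0.03 0 0 0 0 0.4;-0.03 -0.03 0 0 0 0 0.4;-0.04 -0.02 0 0 0 0 0.4;-0.04 0 0 0 0 0 0.4;-0.04 0 0 0 0 0 0.4;-0.04 0 0 0 0 0 0.4;-0.04 0 0 0 0 0 0.4;-0.04 0 0 0 0 0 0.4",
)

```text
time_s: 30.7
eef_pos: [357.1, 7.1, 201.7]
ee_rot: [3.139, 0.0, 1.571]
wrist_force: [1.8, -0.2, 0.0]
grip_width: 56.8
grip_force: 0.0
```

>>> apply_moves(
  series="-0.04 0 0 0 0 0 0.4;-0.04 0 0 0 0 0 0.4;-0.04 0 0 0 0 0 0.4;-0.04 0 0 0 0 0 0.4;-0.04 0.02 0 0 0 0 0.4;0 0 0 0 0 0 0.4;0 0 0 0 0 0 0.4;0 0 0 0 0 0 0.4",
)

```text
time_s: 31.5
eef_pos: [377.1, -190.9, 201.0]
ee_rot: [3.141, 0.0, 1.571]
wrist_force: [-0.3, 0.3, -0.0]
grip_width: 57.2
grip_force: 0.0
```

```bash
python3 - <<'E'
from h import *
a=cams.snapshot("top")[:,:,::-1];b=cams.snapshot("side")[:,:,::-1]
f=lambda i,r,c:cv2.resize(i[r:r+80,c:c+130],None,fx=4,fy=4,interpolation=cv2.INTER_CUBIC)
cv2.imwrite("pics/b1.png",cv2.resize(np.vstack([f(a,150,140),f(b,205,155)]),None,fx=.9,fy=.9))
cv2.imwrite("pics/b2.png",np.vstack([np.hstack([a,b])[:,:,:]])[:, ::1] if 0 else cv2.resize(np.hstack([a[:,200:],b[:,150:]]),None,fx=.95,fy=.95))
print(robot.get_obs()["eef_pos"],robot.get_obs()["q"])
E
```

```text
[ 377.1858849  -190.54858596  201.06700304] [-5.95043155e-01 -4.04671402e-01  2.14599216e+00  1.09608761e-04
  1.39933780e+00 -5.96571169e-01]
```

View pics/b1.png

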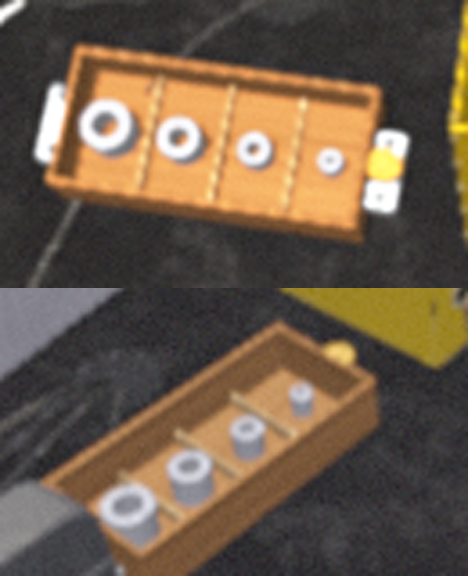

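View pics/b2.png

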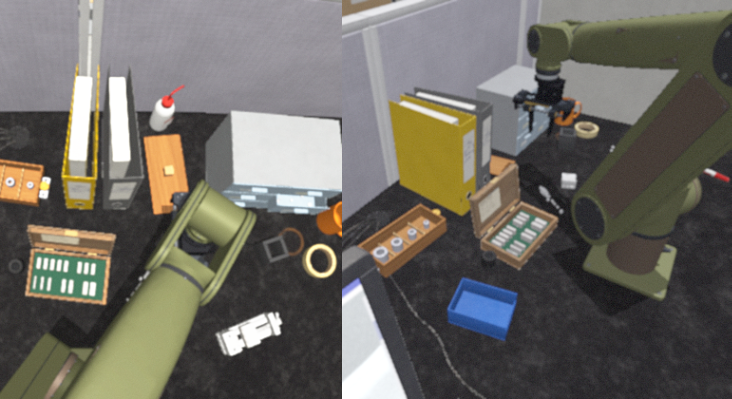

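All four bushes stand upright in the compartments, from largest at the left end to smallest at the screw end on the right. Next is the lid. First I'll check the clearance between forearm and binder corner.

```bash
python3 - <<'E'
from h import *
for nm,uv,z in(("top FR",(350,186),320),("top FR b",(345,184),320),("bot FR",(341,213),0),("bot FL",(307,218),0)): print(nm,back("top",uv,z).round())
i=cv2.imread("pics/top0.png")[60:235,255:365]
cv2.imwrite("pics/bi.png",cv2.resize(i,None,fx=3.4,fy=3.4,interpolation=cv2.INTER_CUBIC))
E
```

```text
top FR [500. -89. 320.]
top FR b [504. -79. 320.]
bot FR [ 516. -110.    0.]
bot FL [501. -15.   0.]
```

View pics/bi.png

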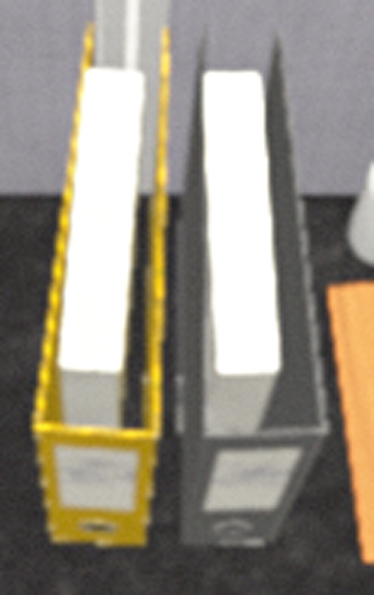

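The grey binder's front corner is at about (499, -90), which puts it 78 mm from the arm's plane, and that is enough. Moving over the knob.

>>> apply_moves(
  series="-0.003 0.03 0 0 0 0 0.4;-0.003 0.04 0 0 0 0 0.4;-0.003 0.04 0 0 0 0 0.4;-0.003 0.04 0 0 0 0 0.4;-0.003 0.04 0 0 0 0 0.4;-0.003 0.037 0 0 0 0 0.4;0 0 0 0 0 -0.094 0.4;0 0 0 0 0 0 0.4;0 0 0 0 0 0 0.4;0 0 0 0 0 0 0.4",
)

```text
time_s: 32.6
eef_pos: [603.8, -209.0, 201.3]
ee_rot: [3.141, 0.0, 1.664]
wrist_force: [0.0, -0.1, 0.2]
grip_width: 57.2
grip_force: 0.0
```

>>> apply_moves(
  series="0 0 0.03 0 0 0 0.4;0 0 0.04 0 0 0 0.4;0 0 0.04 0 0 0 0.4;0 0 0.03 0 0 0 0.4;0 0 0.02 0 0 0 0.4;0 0 0.01 0 0 0 0.4;0 0 0 0 0 0 0.4;0 0 0 0 0 0 0.4;0 0 0 0 0 0 0.4",
)

```text
time_s: 33.5
eef_pos: [605.5, -210.1, 32.9]
ee_rot: [3.139, 0.002, 1.665]
wrist_force: [0.2, -1.4, -0.1]
grip_width: 57.0
grip_force: 0.0
```

>>> apply_moves(
  series="0 0 0.008 0 0 0 0.4;0 0 0.006 0 0 0 0.4;0 0 0 0 0 0 0.4;0 0 0 0 0 0 0.7;0 0 0 0 0 0 1;0 0 0 0 0 0 1;0 0 0 0 0 0 1;0 0 0 0 0 0 1;0 0 0 0 0 0 1;0 0 0 0 0 0 1",
  force=30,
)

```text
time_s: 34.5
eef_pos: [604.4, -209.5, 16.8]
ee_rot: [3.141, 0.0, 1.665]
wrist_force: [1.1, -0.3, 1.5]
grip_width: 25.8
grip_force: 30.0
```

>>> apply_moves(
  series="0 0 -0.01 0 0 0 1;0 0 -0.02 0 0 0 1;0 0 -0.03 0 0 0 1;0 0 -0.04 0 0 0 1;0 0 -0.04 0 0 0 1;0 0 -0.04 0 0 0 1;0 0 -0.04 0 0 0 1;0 0 -0.02 0 0 0 1;0 0 0 0 0 0 1;0 0 0 0 0 0 1",
)

```text
time_s: 35.5
eef_pos: [603.9, -209.4, 256.1]
ee_rot: [-3.141, -0.0, 1.665]
wrist_force: [0.1, 0.4, -2.3]
grip_width: 26.2
grip_force: 30.0
```

>>> apply_moves(
  series="0 -0.02 0 0 0 0 1;0 -0.035 0 0 0 0 1;0 -0.035 0 0 0 0 1;0 -0.035 0 0 0 0 1;0 -0.035 0 0 0 0 1;0 -0.035 0 0 0 0 1;0 -0.02 0 0 0 0 1;0 0 0 0 0 0 1;0 0 0 0 0 0 1",
)

```text
time_s: 36.4
eef_pos: [389.7, -229.3, 254.7]
ee_rot: [-3.14, -0.002, 1.664]
wrist_force: [0.3, -0.2, -1.4]
grip_width: 25.8
grip_force: 30.0
```

>>> apply_moves(
  series="0 0 0 0 0 -0.1 1;0 0 0 0 0 -0.14 1;0 0 0 0 0 -0.14 1;0 0 0 0 0 -0.14 1;0 0 0 0 0 -0.14 1;0 0 0 0 0 -0.14 1;0 0 0 0 0 -0.14 1;0 0 0 0 0 -0.14 1;0 0 0 0 0 -0.14 1;0 0 0 0 0 -0.107 1;0 0 0 0 0 0 1;0 0 0 0 0 0 1",
)

```text
time_s: 37.6
eef_pos: [390.7, -229.4, 255.8]
ee_rot: [3.141, -0.001, 2.99]
wrist_force: [0.3, 0.8, -0.9]
grip_width: 25.7
grip_force: 30.0
```

>>> apply_moves(
  series="0.01 0.02 0 0 0 0 1;0.014 0.038 0 0 0 0 1;0.014 0.038 0 0 0 0 1;0.006 0.04 0 0 0 0 1;0.006 0.04 0 0 0 0 1;0.006 0.04 0 0 0 0 1;0.006 0.04 0 0 0 0 1;0.006 0.04 0 0 0 0 1;0.006 0.04 0 0 0 0 1;0.006 0.04 0 0 0 0 1;0.006 0.04 0 0 0 0 1;0.006 0.04 0 0 0 0 1",
)

```text
time_s: 38.8
eef_pos: [367.0, 237.1, 256.6]
ee_rot: [3.141, 0.0, 2.991]
wrist_force: [0.4, -0.2, -0.8]
grip_width: 25.6
grip_force: 30.0
```

>>> apply_moves(
  series="0.006 0.04 0 0 0 0 1;0.003 0.02 0 0 0 0 1;0 0 0 0 0 0 1;0 0 0 0 0 0 1",
)

```text
time_s: 39.2
eef_pos: [367.2, 295.6, 256.2]
ee_rot: [-3.14, -0.001, 2.992]
wrist_force: [0.3, 0.3, -0.8]
grip_width: 26.1
grip_force: 30.0
```

>>> apply_moves(
  series="-0.02 0.002 0 0 0 0 1;-0.035 0.003 0 0 0 0 1;-0.035 0.003 0 0 0 0 1;-0.035 0.003 0 0 0 0 1;-0.035 0.003 0 0 0 0 1;-0.035 0.003 0 0 0 0 1;-0.012 0.001 0.03 0 0 0 1;0 0 0.04 0 0 0 1;0 0 0.04 0 0 0 1;0 0 0.02 0 0 0 1;0 0 0 0 0 0 1;0 0 0 0 0 0 1",
)

```text
time_s: 40.4
eef_pos: [575.1, 281.5, 127.2]
ee_rot: [-3.142, 0.0, 2.99]
wrist_force: [0.3, -0.6, -1.1]
grip_width: 25.8
grip_force: 30.0
```

```bash
python3 - <<'E'
from h import *
a=cams.snapshot("top")[:,:,::-1].copy();b=cams.snapshot("side")[:,:,::-1].copy()
o=robot.get_obs();print(o["eef_pos"],o["ee_rot"])
z=o["eef_pos"][2]-16.8
c=[(55,119.5,0),(55,-119.5,0),(-55,-119.5,0),(-55,119.5,0)]
for n,i in(("top",a),("side",b)):
  for zz,p,col in((z+12,(*o["eef_pos"][:2],o["ee_rot"][2]-np.pi),(0,255,0)),(50,(574.1,282.2,-.1498),(255,255,0))):
    P=T(*p,c);P[:,2]=zz;cv2.polylines(i,[np.round(proj(n,P)*8).astype(np.int32)],True,col,1,cv2.LINE_AA,3)
f=lambda i,r,c:cv2.resize(i[r:r+100,c:c+150],None,fx=4,fy=4,interpolation=cv2.INTER_CUBIC)
cv2.imwrite("pics/l1.png",cv2.resize(np.vstack([f(a,130,130),f(b,185,145)]),None,fx=.74,fy=.74))
E
```

```text
[576.27736441 282.48663352 129.43168851] [3.13959467 0.00361832 2.99083484]
```

View pics/l1.png

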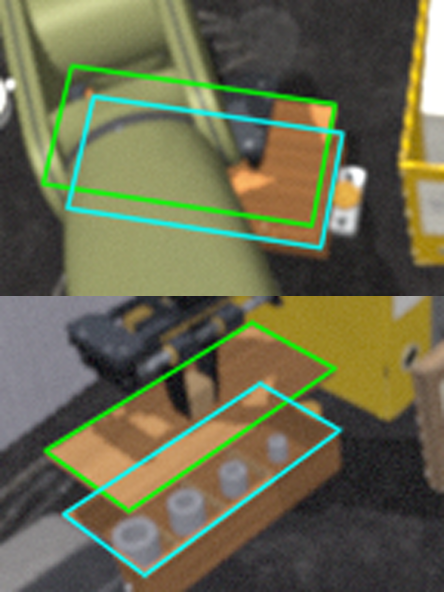

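The lid hangs level over the box and its outline matches the prediction in both views. Lowering it.

>>> apply_moves(
  series="0 0 0.02 0 0 0 1;0 0 0.02 0 0 0 1;0 0 0.01 0 0 0 1;0 0 0.004 0 0 0 1;0 0 0 0 0 0 1;0 0 0 0 0 0 1;0 0 0 0 0 0 1",
)

```text
time_s: 41.2
eef_pos: [575.6, 282.9, 74.0]
ee_rot: [3.141, 0.002, 2.992]
wrist_force: [-0.3, -0.8, -3.0]
grip_width: 25.9
grip_force: 30.0
```

>>> apply_moves(
  series="0.001 0 0.003 0 0 0 1;0 0 0.002 0 0 0 1;0 0 0.002 0 0 0 1;0 0 0 0 0 0 1;0 0 0 0 0 0 1",
)

```text
time_s: 41.7
eef_pos: [573.6, 282.6, 65.4]
ee_rot: [-3.141, -0.0, 2.992]
wrist_force: [-0.1, -0.1, -0.9]
grip_width: 26.0
grip_force: 30.0
```

>>> apply_moves(
  series="0 0 0.002 0 0 0 1;0 0 0.001 0 0 0 1;0 0 0.001 0 0 0 1;0 0 0 0 0 0 1;0 0 0 0 0 0 1",
)

```text
time_s: 42.2
eef_pos: [573.7, 282.7, 61.6]
ee_rot: [-3.142, -0.0, 2.992]
wrist_force: [-0.5, 0.5, -2.2]
grip_width: 25.6
grip_force: 30.0
```

Pad is inside the walls with no contact. I'll lower the last millimetre and release.

>>> apply_moves(
  series="0 0 0.001 0 0 0 1;0 0 0 0 0 0 1;0 0 0 0 0 0 1;0 0 0 0 0 0 0.7;0 0 0 0 0 0 0.4;0 0 0 0 0 0 0.4;0 0 0 0 0 0 0.4;0 0 -0.01 0 0 0 0.4;0 0 -0.02 0 0 0 0.4;0 0 -0.04 0 0 0 0.4;0 0 -0.04 0 0 0 0.4;0 0 -0.04 0 0 0 0.4",
)

```text
time_s: 43.4
eef_pos: [573.6, 282.6, 213.0]
ee_rot: [3.141, 0.0, 2.992]
wrist_force: [0.5, -0.7, 0.5]
grip_width: 57.2
grip_force: 0.0
```

>>> apply_moves(
  series="0.04 0 0 0 0 0 0.4;0.04 0 0 0 0 0 0.4;0.04 0 0 0 0 0 0.4;0.04 0 0 0 0 0 0.4;0.04 -0.02 0 0 0 0 0.4;0 -0.04 0 0 0 0 0.4;0 -0.04 0 0 0 0 0.4;0 -0.04 0 0 0 0 0.4;0 -0.04 0 0 0 0 0.4;0 -0.04 0 0 0 0 0.4;0 -0.04 0 0 0 0 0.4;0 0 0 0 0 0 0.4",
)

```text
time_s: 44.6
eef_pos: [337.0, 52.0, 211.6]
ee_rot: [-3.141, 0.003, 2.984]
wrist_force: [1.1, 0.5, 0.7]
grip_width: 57.0
grip_force: 0.0
```

```bash
python3 - <<'E'
from h import *
a=cams.snapshot("top")[:,:,::-1].copy();b=cams.snapshot("side")[:,:,::-1].copy()
print(robot.get_obs()["eef_pos"])
c=[(55,119.5,56),(55,-119.5,56),(-55,-119.5,56),(-55,119.5,56)]
for n,i in(("top",a),("side",b)):
    cv2.polylines(i,[np.round(proj(n,T(574.1,282.2,-.1498,c))*8).astype(np.int32)],True,(255,255,0),1,cv2.LINE_AA,3)
f=lambda i,r,c:cv2.resize(i[r:r+100,c:c+150],None,fx=4,fy=4,interpolation=cv2.INTER_CUBIC)
cv2.imwrite("pics/l2.png",cv2.resize(np.vstack([f(a,130,130),f(b,200,145)]),None,fx=.74,fy=.74))
E
```

```text
[337.37096504  54.89912348 211.50053198]
```

View pics/l2.png

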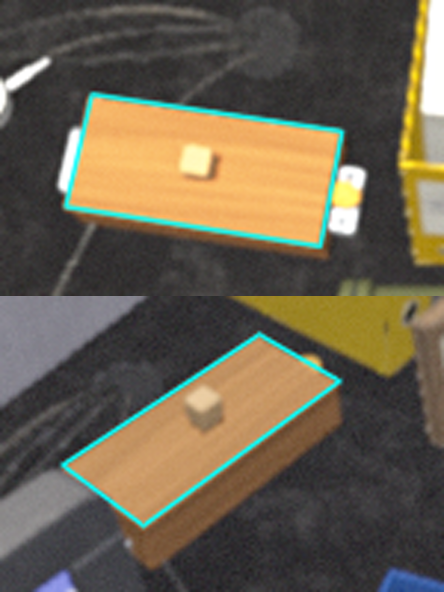

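The lid lies flat on the rim and matches the seated outline in both views, and the robot is clear. I'm handing the job in.

```bash
python3 -c "
from bench import order
print(order.job_done())"
```

```text
the job is handed in; nothing more can be done
None
```

The job is handed in at about 45 s of the 144 s allowed: all four bushes stand upright in order, the smallest at the thumbscrew end, and in both camera views the lid sits fully down on the rim; no verdict was returned.

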